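# Find the jar cover that rocks and press it home

### The job

The gasket cover of one of the four storage jars is not home, though all four look alike: press gently with the fingertips near the edge of one cover after another until you find the one that rocks, then press that cover down at its middle until it is fully home and no longer rocks. Only touch and press: leave the jars standing where they are, lift nothing, do not press hard enough to crack a cover, leave the other things on the worktop alone, and finish with the hand clear.

Things in the scene. Friction and masses are not known exactly. Their poses are not given: they have to be found in the camera images.
- jar_1: one of four look-alike white ceramic storage jars with a blue band: straight round, 80 mm across, loose on the worktop, 0.9 kg; about 90 to 100 mm tall without the cover (hand-made, they differ by a few mm, so the height of a cover says nothing about whether it is home). Origin: centre of its underside, z up
- cover_1_top (a point): middle of the flat top of the wooden cover of jar_1: a pale disc 86 mm across, 26 mm high, thin dark ring 70 mm across inlaid on top; 108 to 114 mm above the worktop; z axis = the cover's normal. A cover that is home is firm wherever pressed. The loose one looks the same and stands level, but pressed with about 4 N 30 mm out from its middle, on any side, it tilts by about 0.2 rad and sinks 3 to 6 mm under the finger; let go, it springs level
- cover_1 (a joint): how far the cover of jar_1 has been pushed down from where it was found, m; 0 at the start for every cover, loose or not. The loose cover, pressed near its middle with 10 to 15 N, slides down 8 mm on its gasket, meets the rim (0.008 = home) and stays there, firm; one that was home stays near 0. Only pressing tells which is loose. Over 45 N a cover may crack
- jar_2: one of four look-alike white ceramic storage jars with a blue band: straight round, 80 mm across, loose on the worktop, 0.9 kg; about 90 to 100 mm tall without the cover (hand-made, they differ by a few mm, so the height of a cover says nothing about whether it is home). Origin: centre of its underside, z up
- cover_2_top (a point): middle of the flat top of the wooden cover of jar_2: a pale disc 86 mm across, 26 mm high, thin dark ring 70 mm across inlaid on top; 108 to 114 mm above the worktop; z axis = the cover's normal. A cover that is home is firm wherever pressed. The loose one looks the same and stands level, but pressed with about 4 N 30 mm out from its middle, on any side, it tilts by about 0.2 rad and sinks 3 to 6 mm under the finger; let go, it springs level
- cover_2 (a joint): how far the cover of jar_2 has been pushed down from where it was found, m; 0 at the start for every cover, loose or not. The loose cover, pressed near its middle with 10 to 15 N, slides down 8 mm on its gasket, meets the rim (0.008 = home) and stays there, firm; one that was home stays near 0. Only pressing tells which is loose. Over 45 N a cover may crack
- jar_3: one of four look-alike white ceramic storage jars with a blue band: straight round, 80 mm across, loose on the worktop, 0.9 kg; about 90 to 100 mm tall without the cover (hand-made, they differ by a few mm, so the height of a cover says nothing about whether it is home). Origin: centre of its underside, z up
- cover_3_top (a point): middle of the flat top of the wooden cover of jar_3: a pale disc 86 mm across, 26 mm high, thin dark ring 70 mm across inlaid on top; 108 to 114 mm above the worktop; z axis = the cover's normal. A cover that is home is firm wherever pressed. The loose one looks the same and stands level, but pressed with about 4 N 30 mm out from its middle, on any side, it tilts by about 0.2 rad and sinks 3 to 6 mm under the finger; let go, it springs level
- cover_3 (a joint): how far the cover of jar_3 has been pushed down from where it was found, m; 0 at the start for every cover, loose or not. The loose cover, pressed near its middle with 10 to 15 N, slides down 8 mm on its gasket, meets the rim (0.008 = home) and stays there, firm; one that was home stays near 0. Only pressing tells which is loose. Over 45 N a cover may crack
- jar_4: one of four look-alike white ceramic storage jars with a blue band: straight round, 80 mm across, loose on the worktop, 0.9 kg; about 90 to 100 mm tall without the cover (hand-made, they differ by a few mm, so the height of a cover says nothing about whether it is home). Origin: centre of its underside, z up
- cover_4_top (a point): middle of the flat top of the wooden cover of jar_4: a pale disc 86 mm across, 26 mm high, thin dark ring 70 mm across inlaid on top; 108 to 114 mm above the worktop; z axis = the cover's normal. A cover that is home is firm wherever pressed. The loose one looks the same and stands level, but pressed with about 4 N 30 mm out from its middle, on any side, it tilts by about 0.2 rad and sinks 3 to 6 mm under the finger; let go, it springs level
- cover_4 (a joint): how far the cover of jar_4 has been pushed down from where it was found, m; 0 at the start for every cover, loose or not. The loose cover, pressed near its middle with 10 to 15 N, slides down 8 mm on its gasket, meets the rim (0.008 = home) and stays there, firm; one that was home stays near 0. Only pressing tells which is loose. Over 45 N a cover may crack
- tin: small blue food tin, 57 mm across, 72 mm tall, bystander; origin at the centre of its underside
- timer: green and white round kitchen timer, 62 mm across, 40 mm tall, bystander; origin at the centre of its underside
- spoon: steel teaspoon lying flat, 132 mm long, 9 mm high, bystander; origin at its middle, underside
- grinder: pepper grinder, 55 mm across, 149 mm tall, bystander; origin at the centre of its underside
Things that resemble listed ones, but are neither listed nor needed, are in the scene too. Leave any green look-alike of the jar_2 alone.

How it is judged:
By the outcome, as a careful person would: the job done as asked, in the order asked, and still so for the second after the job is handed in, with the robot touching nothing.
It also fails if it takes over 48 s, if anything falls off the work surface, if the arm or the gripper's body presses on something with over 40 N, if the wrist force passes 120 N, or if a joint passes its speed limit or range.

### The arm

A 6-joint arm with a two-finger parallel gripper is mounted at the origin on a cart in front of the work surface, level with it; the furniture and walls round the work are solid. World frame = base frame: x ahead of the robot, y to its left, z up, the work surface at z = 0. Lengths are in m, angles in rad, forces in N, time in s.
With the tool pointing down it reaches from about 0.35 to 0.925 m from the base axis. Payload 6.4 kg.
Tool frame: the origin (TCP) lies between the finger pads; the fingertips stand 25 mm ahead of it and the grasp point (between the pads) lies 6 mm ahead of it (ctrl.finger_overhang is the distance from the TCP to the fingertips, in m); z points along the fingers, y is the line along which they close (so a half turn about z gives the same grasp; the last joint's range is limited). The gripper opens to 94 mm and grips with 3 to 60 N. Pads are 16 mm wide; open, the fingers measure 119 mm over their backs; the gripper's body (75 mm by 177 mm) begins 78 mm behind the grasp point.
Start: joints at [-1.288, 0.245, 1.558, -0, 1.339, -0.174], TCP at [0.287, -0.583, 0.23] pointing down, gripper open.
Joint ranges: [-3.13, 3.13], [-1.02, 2.26], [0.13, 2.54], [-0.95, 4.09], [0.21, 2.88], [-2.74, 2.74]. Speed limits (rad/s): [2.57, 2.57, 3.14, 3.14, 3.14, 3.14].

### API

Orientations are given as a unit quaternion [x, y, z, w].
In Python, from plant import sense, cams, ctrl gives the robot as it stands.
- The arm moves only by the tool apply_moves, never from a script. Its argument "steps" is one flat list of numbers, 4 for each row, row after row: the shift along the tool's x, y, z normalised to -1 to 1, where 1 is 20 mm, then the turn about the tool's z normalised to -1 to 1, where 1 is 360 degrees. In form: [x, y, z, twist, x, y, z, twist, ...]. A call has 1 to 5 rows; each row shifts and turns the commanded pose from where the row before left it, along the tool's axes as they then stand; what a row does not reach is not made up. A row lasts 1/10 s, in which the tool goes at most 50 mm and 8.59 degrees, less where a joint would pass 70% of its speed; a pose out of reach is approached as far as the arm can. A call with a number of a shift or a turn outside -1 to 1 is refused whole. A call with a gripper value outside its range is refused whole. "hand" is the opening in per cent of the stroke, from 0 (shut) to 100 (fully open), set as the call begins (left out, the last holds). The fingers move at their own pace and stop on an object; "squeeze" is the grip in N (left out, the last holds). Time passes only in rows, so rows that do not move let the fingers close. It gives the time, the measured TCP pose, the force, the opening and the grip force at its end, in the units of the state.
- sense(): the state, without advancing time (a new reading comes with each control period).
- cams.capture(name): name is "side" or "top" or "wrist"; returns a dict with "color" (384x512x3 uint8, red, green, blue), "fx", "fy", "cx", "cy" (pixels), "rvec" (rotation vector, rad) and "tvec" (3), from world to camera coordinates, as OpenCV has them; the wrist camera has in their place "tool_from_camera" (4x4, takes a point from camera to tool coordinates, whose origin is the TCP and whose axes are the flange's). Camera axes: x right, y down, z forward; pixel columns grow to the right and rows downward; lengths in m; the calibration is good to about 2 mm. A picture is of the moment at which its call begins: read the wrist's pose just before it. There is no depth.
- ctrl.close_job(): hands the job in; it is judged then, once.
The state is a dict: "clock": time; "joint_positions": joint angles; "joint_velocities": joint speeds; "joint_torque": joint torques, N m; "tcp_pos": TCP position; "tcp_rot": TCP orientation; "force": force on the tool from outside, world axes, zero at the start; "wrist_torque": the same for the moment, N m; "gripper_width": finger opening in m; "finger_force": force on a finger pad.
Only numpy, scipy, OpenCV 4.12 (cv2) and the standard library are available. Lean on these libraries where they do the work, as an engineer would, in place of code of your own. Each camera call takes 0.05 s, during which the arm holds its last target. There are 200 camera calls.

## Working session

There is one attempt and no reset: what is moved stays moved. The work goes in short steps, Python scripts to look and compute and a tool call to move; the robot and the scene stay as the last step left them, time stands still between calls to the robot, and variables do not carry over. Pictures are saved under pics/ and viewed, at most 10 in all, crops included, and the job is handed in when it is done.

Besides the shell and the picture viewer there is one more tool, called after ">>>" as name(argument=value, ...), one argument or row to a line, values as JSON. apply_moves: Moves the arm, as the interface text tells. Scaled input: -1 to 1 covers 20 mm each way for a shift and 360 degrees each way for a turn. Its arguments: {"type":"object","properties":{"steps":{"type":"array","items":{"type":"number"}},"hand":{"type":"number"},"squeeze":{"type":"number"}},"required":["steps"]}

```bash
mkdir -p pics
python3 - <<'E'
from plant import sense,cams,ctrl
import cv2
s=sense();print(s['clock'],s['tcp_pos'],s['tcp_rot'],s['force'],s['gripper_width'],ctrl.finger_overhang)
for n in ('top','side'):
    c=cams.capture(n);print(n,c['fx'],c['cx'],c['cy'],c['rvec'],c['tvec'])
    cv2.imwrite(f'pics/{n}.png',cv2.resize(c['color'][:,:,::-1],(800,600)))
E
```

```text
0.0 [ 0.28653085 -0.58281465  0.22936667] [ 9.74029087e-01  2.26420901e-01 -5.86774928e-05 -9.53897377e-04] [-0.0815457   0.46171439 -0.10294857] 0.09377799673201166 0.025
top 454.07656388672723 249.35750575621142 188.01520812492603 [ 2.17943517 -1.29761767  0.45230537] [-0.20771579  0.33692642  1.62014666]
side 451.24990518477273 254.06955404395953 193.1492347862566 [ 2.43931046 -0.1343002   0.02362005] [-0.42739715  0.08025786  1.48447047]
```

View pics/top.png

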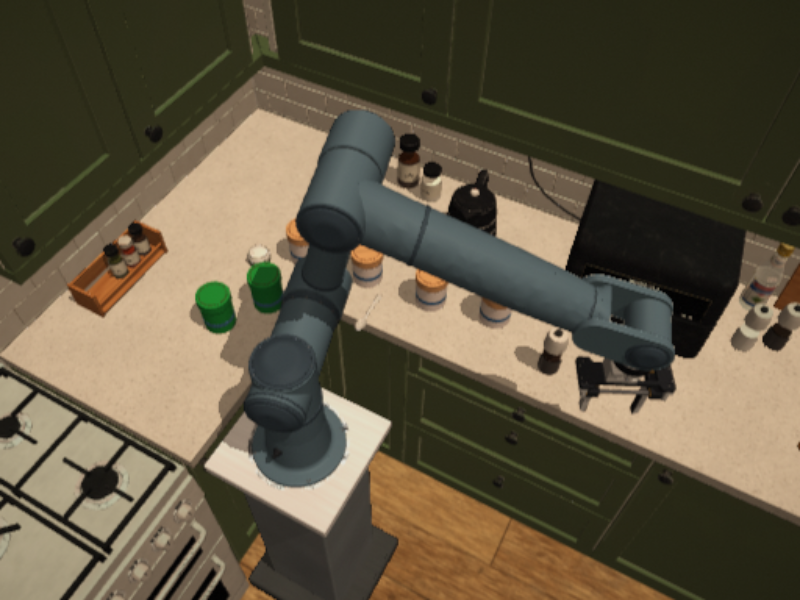

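View pics/side.png

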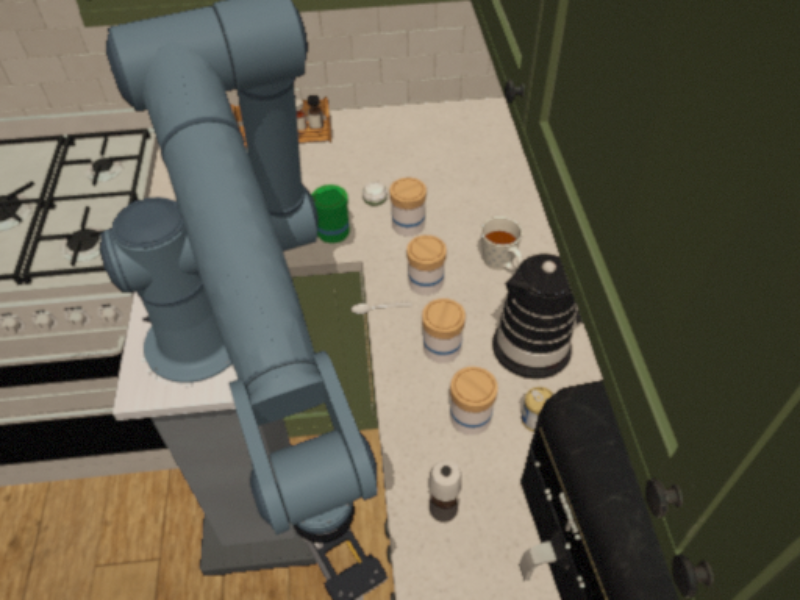

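The side view shows four covers with white jars and blue bands at (408,190), (427,250), (443,318) and (473,388). The green look-alikes, at (330,212) there and at (215,305) and (265,287) in top, are ruled out. The grinder is at (445,490), the timer at (374,192), the spoon at (380,308) and the tin at (540,405).

```bash
cat > h.py <<'E'
import numpy as np,cv2
from plant import sense,cams,ctrl
from scipy.spatial.transform import Rotation as R
def ray(c,uv,z):
    M=R.from_rotvec(np.ravel(c['rvec'])).as_matrix();t=np.ravel(c['tvec'])
    d=M.T@np.array([(uv[0]-c['cx'])/c['fx'],(uv[1]-c['cy'])/c['fy'],1]);o=-M.T@t
    return o+d*(z-o[2])/d[2]
E
python3 - <<'E'
from h import *
c=cams.capture('side')
for u,v,z in [(408,190,.111),(427,250,.111),(443,318,.111),(473,388,.111),(446,470,.149),(380,308,.005),(540,395,.072)]:
    print(u,v,ray(c,(u*.64,v*.64),z).round(3))
a=c['color'][105:285,240:365,::-1]
cv2.imwrite('pics/crop.png',cv2.resize(a,(416,600),interpolation=cv2.INTER_CUBIC))
E
```

```text
408 190 [0.487 0.289 0.111]
427 250 [0.505 0.095 0.111]
443 318 [ 0.512 -0.091  0.111]
473 388 [ 0.542 -0.256  0.111]
446 470 [ 0.466 -0.428  0.149]
380 308 [0.397 0.036 0.005]
540 395 [ 0.669 -0.261  0.072]
```

View pics/crop.png

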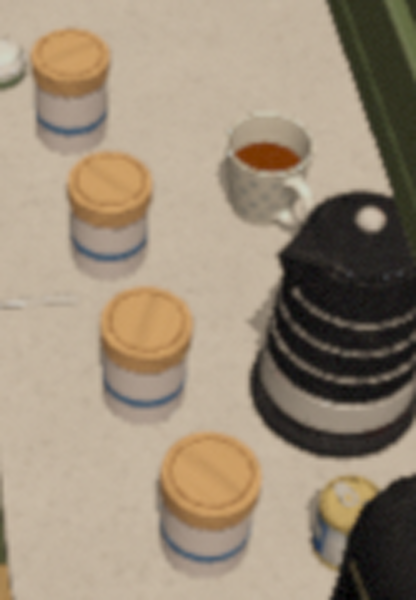

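>>> apply_moves(
  steps=[0,0,0,0.0182,0,0,0,0.0182,0,0,0,0.0182,0,0,0,0.0182,0,0,0,0],
  hand=0,
)

```text
clock: 0.65
tcp_pos: [0.2866, -0.5832, 0.2301]
tcp_rot: [1.0, -0.0, -0.0, -0.0]
force: [0.9, -0.9, 0.0]
gripper_width: 0.0577
finger_force: 0.0
```

Run:
```python
from h import *
c=cams.capture('side')
for u,v,z in [(351,170,.2),(340,215,0.05),(343,268,.2)]: print(ray(c,(u,v),z).round(3))
s=sense();print(R.from_quat(s['tcp_rot']).as_matrix().round(3),s['joint_positions'].round(3) if hasattr(s['joint_positions'],'round') else s['joint_positions'])
```

```text
[ 0.715 -0.059  0.2  ]
[ 0.69  -0.109  0.05 ]
[ 0.616 -0.381  0.2  ]
[[ 1.     0.002 -0.   ]
 [ 0.002 -1.     0.001]
 [-0.    -0.001 -1.   ]] [-1.288  0.245  1.558 -0.     1.339  0.281]
```

>>> apply_moves(
  steps=[0.66,-0.96,0,0,0.66,-0.96,0,0,0.66,-0.96,0,0,0.66,-0.96,0,0,0.66,-0.96,0,0],
)

```text
clock: 1.2
tcp_pos: [0.3542, -0.4848, 0.2305]
tcp_rot: [1.0, 0.001, 0.0, -0.0]
force: [-0.1, 0.0, 0.7]
gripper_width: 0.0138
finger_force: 0.0
```

>>> apply_moves(
  steps=[0.66,-0.96,0,0,0.66,-0.96,0,0,0.66,-0.96,0,0,0.66,-0.96,0,0,0.66,-0.96,0,0],
)

```text
clock: 1.7
tcp_pos: [0.4199, -0.3887, 0.2305]
tcp_rot: [1.0, 0.001, 0.0, -0.0]
force: [-0.7, -0.2, -0.1]
gripper_width: 0.0001
finger_force: 0.0
```

>>> apply_moves(
  steps=[0.66,-0.96,0,0,0.66,-0.96,0,0,0.66,-0.96,0,0,0.66,-0.96,0,0,0.66,-0.96,0,0],
)

```text
clock: 2.2
tcp_pos: [0.4855, -0.2927, 0.2305]
tcp_rot: [1.0, 0.001, 0.0, -0.0]
force: [-0.5, -0.3, -1.0]
gripper_width: 0.001
finger_force: 0.0
```

>>> apply_moves(
  steps=[0.66,-0.96,0,0,0.66,-0.96,0,0,0,0,0,0],
)

```text
clock: 2.5
tcp_pos: [0.5123, -0.2535, 0.2305]
tcp_rot: [1.0, 0.002, 0.0, -0.0]
force: [-0.1, 0.9, -0.7]
gripper_width: 0.0006
finger_force: 0.0
```

```bash
cat >> h.py <<'E'
def wray(c,s,uv,z):
    T=np.array(c['tool_from_camera']);Rt=R.from_quat(s['tcp_rot']).as_matrix()
    d=Rt@T[:3,:3]@np.array([(uv[0]-c['cx'])/c['fx'],(uv[1]-c['cy'])/c['fy'],1]);o=Rt@T[:3,3]+s['tcp_pos']
    return o+d*(z-o[2])/d[2]
E
python3 - <<'E'
from h import *
import pickle
s=sense();c=cams.capture('wrist')
pickle.dump((s,c),open('w1.pkl','wb'));print(s['clock'],s['tcp_pos'],s['force'])
cv2.imwrite('pics/w1.png',cv2.resize(c['color'][:,:,::-1],(800,600)))
E
```

```text
2.5 [ 0.51229843 -0.25345429  0.23045142] [-0.14935083  0.92901036 -0.72568415]
```

View pics/w1.png

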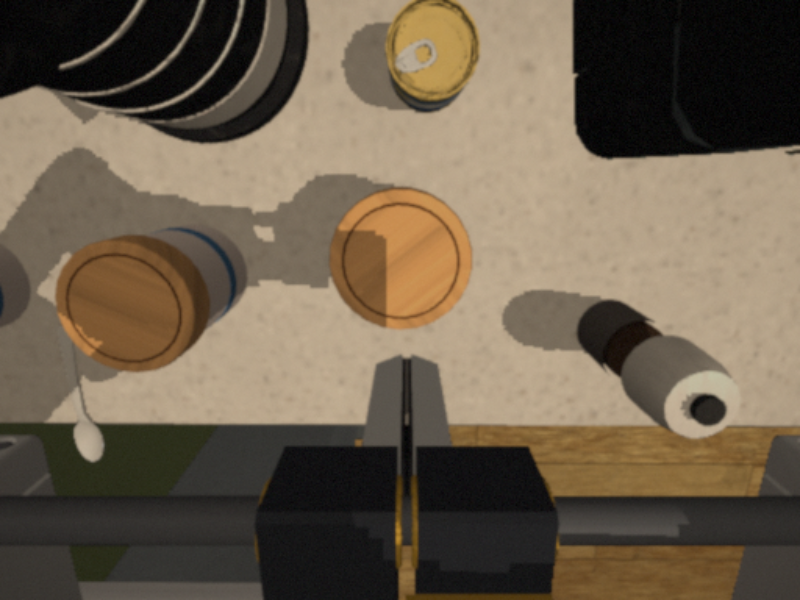

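The wrist view shows cover D centred at (400,258), cover C at (127,306), the tin at (432,50) and the grinder at (700,400).

Run:
```python
from h import *
import pickle
s,c=pickle.load(open('w1.pkl','rb'))
for u,v in [(400,258),(342,258),(458,258),(125,308)]: print(wray(c,s,(u*.64,v*.64),.111).round(4))
```

```text
[ 0.5435 -0.2493  0.111 ]
[ 0.5433 -0.215   0.111 ]
[ 0.5436 -0.2837  0.111 ]
[ 0.5118 -0.0813  0.111 ]
```

>>> apply_moves(
  steps=[0.05,-0.2,1,0,0,0,1,0,0,0,1,0,0,0,1,0,0,0,0.4,0],
)

```text
clock: 3.05
tcp_pos: [0.5107, -0.2524, 0.1403]
tcp_rot: [1.0, -0.0, -0.002, -0.001]
force: [-0.0, 0.3, -0.7]
gripper_width: 0.0004
finger_force: 0.0
```

>>> apply_moves(
  steps=[0,0,0,0,0,0,0.05,0,0,0,0.05,0,0,0,0.05,0,0,0,0.05,0],
)

```text
clock: 3.55
tcp_pos: [0.5126, -0.2533, 0.139]
tcp_rot: [1.0, -0.0, 0.0, 0.0]
force: [-0.1, -0.2, 1.1]
gripper_width: 0.0005
finger_force: 0.0
```

>>> apply_moves(
  steps=[0,0,0.05,0,0,0,0.05,0,0,0,0,0],
)

```text
clock: 3.85
tcp_pos: [0.5122, -0.2532, 0.1364]
tcp_rot: [1.0, -0.0, -0.0, 0.0]
force: [-1.2, 0.3, 1.8]
gripper_width: 0.0005
finger_force: 0.5
```

>>> apply_moves(
  steps=[0,0,0.05,0,0,0,0,0],
)

```text
clock: 4.05
tcp_pos: [0.5122, -0.2532, 0.1355]
tcp_rot: [1.0, -0.0, -0.0, 0.0]
force: [-1.8, -0.2, 2.0]
gripper_width: 0.0007
finger_force: 1.0
```

>>> apply_moves(
  steps=[0,0,0.05,0,0,0,0,0],
)

```text
clock: 4.25
tcp_pos: [0.5121, -0.2532, 0.1345]
tcp_rot: [1.0, -0.0, -0.0, 0.0]
force: [-3.7, -0.3, 2.5]
gripper_width: 0.0003
finger_force: 1.7
```

>>> apply_moves(
  steps=[0,0,0.05,0,0,0,0,0],
)

```text
clock: 4.45
tcp_pos: [0.5119, -0.2532, 0.1334]
tcp_rot: [1.0, -0.0, -0.001, 0.0]
force: [-5.4, -1.2, 3.7]
gripper_width: 0.0005
finger_force: 2.6
```

>>> apply_moves(
  steps=[0,0,-0.3,0,0,0,-1,0,0,0,-1,0,0,0,-1,0,0,0,-1,0],
)

```text
clock: 4.95
tcp_pos: [0.5129, -0.2528, 0.2203]
tcp_rot: [1.0, -0.0, 0.001, -0.0]
force: [0.3, -0.3, 0.2]
gripper_width: 0.0003
finger_force: 0.0
```

Run:
```python
from h import *
import pickle
s=sense();c=cams.capture('wrist')
pickle.dump((s,c),open('w2.pkl','wb'));print(s['clock'],s['tcp_pos'],s['force'])
cv2.imwrite('pics/w2.png',cv2.resize(c['color'][:,:,::-1],(800,600)))
```

```text
4.95 [ 0.51289601 -0.2527629   0.22031716] [ 0.29277306 -0.34894548  0.19873863]
```

View pics/w2.png

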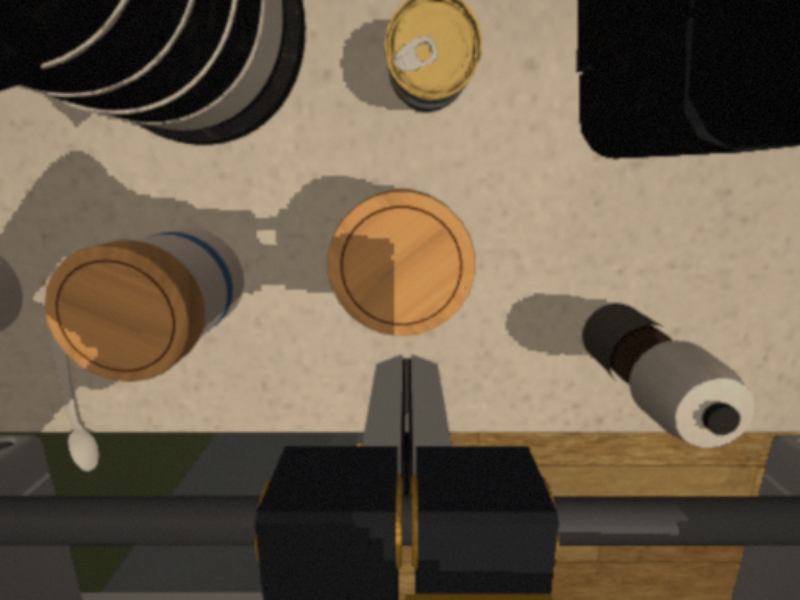

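Cover D is now at (401,263): level, and the jar is not visibly shifted. It sank about 5 mm under about 4 N, so it is the loose one. Next I work out the offset to its middle.

Run:
```python
from h import *
import pickle
s,c=pickle.load(open('w2.pkl','rb'))
print(wray(c,s,(401*.64,263*.64),.1125),wray(c,s,(401*.64,263*.64),.1125)-s['tcp_pos'])
```

```text
[ 0.54358374 -0.24956666  0.1125    ] [ 0.03068773  0.00319624 -0.10781716]
```

>>> apply_moves(
  steps=[0.75,-0.15,0.8,0,0.75,0,0.8,0,0.03,0,0.9,0,0,0,0.9,0,0,0,0.4,0],
)

```text
clock: 5.5
tcp_pos: [0.5423, -0.2491, 0.1409]
tcp_rot: [1.0, -0.0, -0.001, -0.001]
force: [-0.8, 0.8, 0.0]
gripper_width: 0.0006
finger_force: 0.0
```

>>> apply_moves(
  steps=[0,0,0.1,0,0,0,0.1,0,0,0,0.05,0,0,0,0,0],
)

```text
clock: 5.9
tcp_pos: [0.5433, -0.2504, 0.1392]
tcp_rot: [1.0, -0.0, 0.001, 0.0]
force: [-0.4, 0.5, 0.5]
gripper_width: 0.0006
finger_force: 0.0
```

>>> apply_moves(
  steps=[0,0,0.05,0,0,0,0.05,0,0,0,0,0],
)

```text
clock: 6.2
tcp_pos: [0.5432, -0.2504, 0.1372]
tcp_rot: [1.0, -0.0, 0.0, 0.0]
force: [-0.2, -0.2, 3.5]
gripper_width: 0.0006
finger_force: 1.8
```

>>> apply_moves(
  steps=[0,0,0.05,0,0,0,0,0],
)

```text
clock: 6.4
tcp_pos: [0.5435, -0.2507, 0.137]
tcp_rot: [1.0, -0.0, 0.001, 0.001]
force: [-2.1, 0.8, 7.6]
gripper_width: 0.0004
finger_force: 3.7
```

>>> apply_moves(
  steps=[0,0,0.05,0,0,0,0,0],
)

```text
clock: 6.6
tcp_pos: [0.5435, -0.2508, 0.1363]
tcp_rot: [1.0, -0.0, 0.001, 0.001]
force: [-2.1, 0.3, 8.3]
gripper_width: 0.0008
finger_force: 4.1
```

>>> apply_moves(
  steps=[0,0,0.05,0,0,0,0.05,0,0,0,0,0],
)

```text
clock: 6.9
tcp_pos: [0.5435, -0.2508, 0.1343]
tcp_rot: [1.0, -0.0, 0.001, 0.001]
force: [-2.4, 0.5, 8.5]
gripper_width: 0.0003
finger_force: 4.2
```

>>> apply_moves(
  steps=[0,0,0.05,0,0,0,0.05,0,0,0,0,0],
)

```text
clock: 7.2
tcp_pos: [0.5435, -0.2508, 0.1323]
tcp_rot: [1.0, -0.0, 0.001, 0.001]
force: [-2.1, 0.1, 9.0]
gripper_width: 0.0004
finger_force: 4.2
```

It slides at about 8.5 N, which confirms it is the loose cover.

>>> apply_moves(
  steps=[0,0,0.05,0,0,0,0.05,0,0,0,0,0],
)

```text
clock: 7.5
tcp_pos: [0.5435, -0.2507, 0.1303]
tcp_rot: [1.0, -0.0, 0.001, 0.001]
force: [-1.9, 1.3, 8.8]
gripper_width: 0.0002
finger_force: 4.3
```

>>> apply_moves(
  steps=[0,0,0.05,0,0,0,0,0],
)

```text
clock: 7.7
tcp_pos: [0.5434, -0.2505, 0.1293]
tcp_rot: [1.0, -0.0, 0.0, 0.0]
force: [-2.7, 1.6, 9.2]
gripper_width: 0.0004
finger_force: 4.7
```

>>> apply_moves(
  steps=[0,0,0.05,0,0,0,0,0],
)

```text
clock: 7.9
tcp_pos: [0.5434, -0.2504, 0.1289]
tcp_rot: [1.0, -0.0, 0.0, 0.0]
force: [-4.3, 2.2, 12.6]
gripper_width: 0.0003
finger_force: 6.5
```

>>> apply_moves(
  steps=[0,0,0.05,0,0,0,0,0],
)

```text
clock: 8.1
tcp_pos: [0.5435, -0.2505, 0.1288]
tcp_rot: [1.0, -0.0, 0.0, 0.0]
force: [-5.4, 4.5, 16.4]
gripper_width: 0.0005
finger_force: 8.7
```

>>> apply_moves(
  steps=[0,0,0.05,0,0,0,0,0],
)

```text
clock: 8.3
tcp_pos: [0.5438, -0.2506, 0.1288]
tcp_rot: [1.0, -0.0, 0.0, 0.0]
force: [-8.8, 5.1, 21.5]
gripper_width: 0.0005
finger_force: 10.8
```

>>> apply_moves(
  steps=[0,0,-0.2,0,0,0,-0.5,0,-0.75,0,0,0,-0.75,0,0,0,0,0,0,0],
)

```text
clock: 8.8
tcp_pos: [0.5118, -0.2498, 0.1382]
tcp_rot: [1.0, -0.001, -0.0, -0.0]
force: [0.8, -1.0, -0.3]
gripper_width: 0.0006
finger_force: 0.0
```

>>> apply_moves(
  steps=[0,0,0.2,0,0,0,0.2,0,0,0,0.05,0,0,0,0,0],
)

```text
clock: 9.2
tcp_pos: [0.5132, -0.25, 0.1292]
tcp_rot: [1.0, -0.0, -0.0, -0.0]
force: [-0.2, -0.0, -0.5]
gripper_width: 0.0003
finger_force: 0.0
```

>>> apply_moves(
  steps=[0,0,0.05,0,0,0,0,0],
)

```text
clock: 9.4
tcp_pos: [0.5132, -0.2501, 0.1289]
tcp_rot: [1.0, -0.0, 0.0, 0.0]
force: [-0.6, 1.2, 4.4]
gripper_width: 0.0003
finger_force: 1.9
```

>>> apply_moves(
  steps=[0,0,0.05,0,0,0,0,0],
)

```text
clock: 9.6
tcp_pos: [0.5132, -0.2502, 0.1288]
tcp_rot: [1.0, -0.0, 0.0, 0.0]
force: [-3.7, 3.2, 8.6]
gripper_width: 0.0001
finger_force: 4.4
```

The edge holds firm at 8.6 N with no sink. Now I lift clear, check and hand in.

>>> apply_moves(
  steps=[0,0,-0.3,0,0,0,-1,0,0,0,-1,0,0,0,-1,0,0,0,-1,0],
)

```text
clock: 10.1
tcp_pos: [0.5129, -0.2501, 0.214]
tcp_rot: [1.0, -0.0, 0.0, 0.0]
force: [0.1, 0.1, -0.5]
gripper_width: 0.0002
finger_force: 0.0
```

>>> apply_moves(
  steps=[0,0,-0.5,0,0,0,0,0,0,0,0,0],
)

```text
clock: 10.4
tcp_pos: [0.5126, -0.2499, 0.2225]
tcp_rot: [1.0, -0.0, -0.0, -0.0]
force: [0.4, 0.2, -0.8]
gripper_width: 0.0003
finger_force: 0.0
```

Run:
```python
from h import *
s=sense();c=cams.capture('wrist');print(s['clock'],s['tcp_pos'],s['force'])
cv2.imwrite('pics/w3.png',cv2.resize(c['color'][:,:,::-1],(800,600)))
```

```text
10.4 [ 0.51258871 -0.24988548  0.2225488 ] [ 0.3546465   0.19074253 -0.76441575]
```

View pics/w3.png

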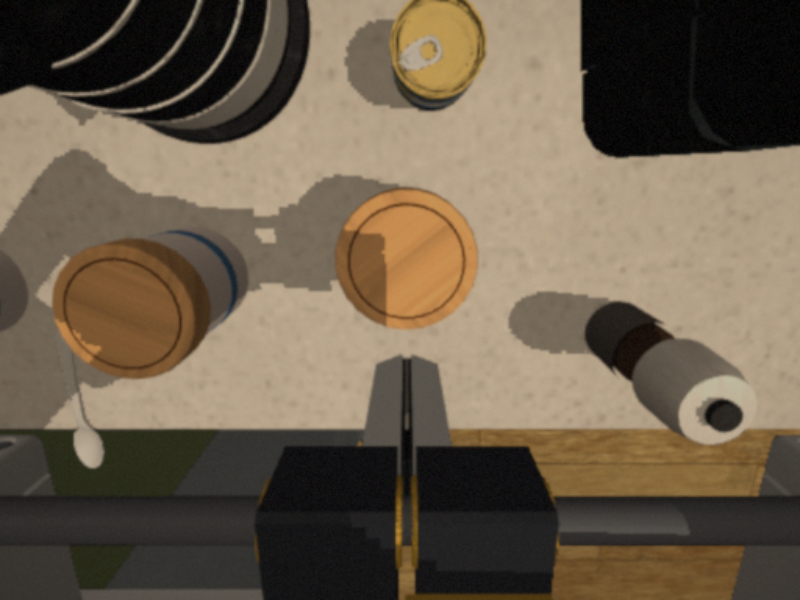

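Cover D is level at (406,258). Its jar and the neighbours have not moved, and the hand is clear.

```bash
python3 -c "
from plant import ctrl
print(ctrl.close_job())"
```

```text
the job is handed in; nothing more can be done
None
```

The first cover I tried, on the jar nearest the pepper grinder, was the loose one. I pressed it down 8 mm at its middle with about 22 N until it was home; its edge then held firm at about 9 N, and I handed the job in at 10.4 s with the hand clear and no other cover touched.

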